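# Check the inner gate of a dust cabinet's pass box, then open its outer gate

### The arm

A 7-joint arm with a two-finger parallel gripper is mounted at the origin on a cart in front of the work surface, level with it; the furniture and walls round the work are solid. World frame = base frame: x ahead of the robot, y to its left, z up, the work surface at z = 0. Lengths are in m, angles in rad, forces in N, time in s.
With the tool pointing down it reaches from about 0.4 to 0.875 m from the base axis. Payload 6.5 kg.
Tool frame: the origin (TCP) lies at the very end of the fingers, on their centre line; the grasp point (between the pads) lies 19 mm behind it; x points along the fingers, z is the direction in which the jaws open and shut, and the axes are right-handed (so a half turn about x gives the same grasp; the last joint's range is limited). The gripper opens to 88 mm and grips with 3 to 60 N. Pads are 18 mm wide; open, the fingers measure 123 mm over their backs; the gripper's body (75 mm by 187 mm) begins 45 mm behind the grasp point.
Start: joints at [-1.24, 0.536, -0.004, 1.538, 0.003, 1.067, -0.071], TCP at [0.251, 0.599, 0.208] pointing down, gripper open.
Joint ranges: [-2.7, 2.7], [-0.37, 2.16], [-1.27, 1.26], [0.24, 2.4], [-1.31, 4.45], [0.19, 1.91], [-2.76, 2.76]. Speed limits (rad/s): [2.39, 2.39, 3.14, 3.14, 3.14, 3.14, 3.14].

### API

Orientations are given as a unit quaternion [x, y, z, w].
In Python, from rig import * gives the robot as it stands.
- The arm moves only by the tool jog_arm, never from a script. Its argument "motion" is a list of rows, each an object with "xyz": the shift along the world's x, y, z in m, a list of three; "roll": the turn about the world's z in degrees. A call has 1 to 5 rows; each row shifts and turns the pose as measured when the row begins; what a row does not reach is not made up. A row lasts 1/8 s, in which the tool goes at most 62.5 mm and 10.7 degrees, less where a joint would pass 70% of its speed; a pose out of reach is approached as far as the arm can. A call with a gripper value outside its range is refused whole. "claw" is the opening, from 0 (shut) to 1 (fully open), set as the call begins (left out, the last holds). The fingers move at their own pace and stop on an object; "newtons" is the grip in N (left out, the last holds). Time passes only in rows, so rows that do not move let the fingers close. It gives the time, the measured TCP pose, the force and the opening at its end, in the units of the state.
- observe(): the state, without advancing time (a new reading comes with each control period).
- snapshot(name): name is "scene" or "top" or "wrist"; returns a dict with "frame" (384x512x3 uint8, red, green, blue), "camera_matrix" (3x3 intrinsics, pixels), "D" ([k1, k2, p1, p2, k3] as OpenCV has them; the pictures are not rectified), "extrinsics" (4x4, takes a point from world to camera coordinates). Camera axes: x right, y up, looking along -z (the intrinsics and any distortion apply to the point x, -y, -z); pixel columns grow to the right and rows downward; lengths in m; the calibration is good to about 2 mm. A picture is of the moment at which its call begins. There is no depth.
- job_done(): hands the job in, once; it reports no verdict.
The state is a dict: "t": time; "joints": joint angles; "joint_velocities": joint speeds; "tau": joint torques, N m; "ee_pos": TCP position; "tool_rot": TCP orientation; "ft_force": force on the tool from outside, world axes, zero at the start; "moment": the same for the moment, N m; "gripper_width": finger opening in m.
Only numpy, scipy, OpenCV 4.12 (cv2) and the standard library are available. Lean on these libraries where they do the work, as an engineer would, in place of code of your own. Each camera call takes 0.05 s, during which the arm holds its last target.

### The job

Make the pass box of the sanding cabinet ready for loading: first press the sprung handle of the inner gate down firmly for a moment (the one next to the cabinet) and feel that the gate is fully shut, closing it if it was ajar. Only then raise the outer gate (at the far end of the box from the cabinet) fully and leave it up, with the inner gate still shut; do not shift the loose things lying on and around the box.

Things in the scene. Friction and masses are not known exactly. Their poses are not given: they have to be found in the camera images.
- pass_box: Plywood tunnel fixed to the bench, 164 (x) x 240 (y) x 130 mm high, and at its +y end the plywood sanding cabinet with two round glove ports (y 113 to 329, x -91 to 125 mm, 150 high). Origin: centre of the tunnel's underside; z up, y towards the cabinet. A gate closes each end of the tunnel: inner at y = +100, outer at y = -100 mm. Yaw varies by 0.3 rad either way.
- inner_gate_grip (a point): Centre of the inner gate's handle: dark wood bar 90 mm long (box x), 16 thick (box y), 20 high, on two 10 mm steel stems 28 mm either side of its middle, over an upright aluminium plate. At box x = 0, y = +100 mm, 185 mm above the bench when fully shut; 35 mm from the bar down to the plate.
- outer_gate_grip (a point): Centre of the outer gate's handle bar, the same as the inner one's; at box x = 0, y = -100 mm and 185 mm above the bench when shut.
- inner_gate (a joint): Height of the inner gate above its shut stop, in m (0 shut, 0.09 fully up). Slides straight up and down, stays where it is left; starts anywhere from 0 to 0.018. About 3 N down on the handle moves it; at 0 it stands on a rigid stop.
- outer_gate (a joint): Height of the outer gate above its shut stop, in m (0 shut, 0.09 at the rigid upper stop). It starts shut; it takes about 8 N to raise and stays where it is left.
- disc_stack: Bystander: flat brown stack of sanding discs, 128 mm across, 11 mm high, loose on the roof of the pass box between the gates. Origin: centre of underside.
- wax_tin: Bystander: round red tin, 69 mm across, 36 mm high, loose on top of the cabinet. Origin: centre of underside.
- tape_measure: Bystander: yellow tape measure, 37x92x64 mm, loose on the bench in front of the pass box. Origin: centre of underside.
- sanding_block_a: Bystander: brown sanding block, 64x115x36 mm, loose on the bench behind the pass box. Origin: centre of underside.
- inner_handle (a joint): How far the inner gate's handle bar is pushed down on its stems against its spring, in m: 0 at rest, 0.008 at its stop (8 N). On an ajar gate the gate mainly gives way instead; a firm press sinks the bar at least halfway, about 5 N. It springs back.

How it is judged:
By the outcome, as a careful person would: the job done as asked, in the order asked, and still so for the second after the job is handed in, with the robot touching nothing.
It also fails if it takes over 38 s, if anything falls off the work surface, if the arm or the gripper's body presses on something with over 40 N, if the wrist force passes 120 N, or if a joint passes its speed limit or range.

## Working session

There is one attempt and no reset: what is moved stays moved. The work goes in short steps, Python scripts to look and compute and a tool call to move; the robot and the scene stay as the last step left them, time stands still between calls to the robot, and variables do not carry over. Pictures are saved under pics/ and viewed, and the job is handed in when it is done.

Besides the shell and the picture viewer there is one more tool, called after ">>>" by a JSON object that holds its "api" and its "payload". jog_arm: Moves the arm, as the interface text tells. Its arguments: {"type":"object","properties":{"motion":{"type":"array","items":{"type":"object","properties":{"xyz":{"type":"array","items":{"type":"number"}},"roll":{"type":"number"}}}},"claw":{"type":"number"},"newtons":{"type":"number"}},"required":["motion"]}

```bash
mkdir -p pics; ls
python3 - <<'E'
from rig import *
import cv2
s=observe();print({k:s[k] for k in s if k not in('tau','joint_velocities')})
for n in("scene","top"):
    d=snapshot(n);cv2.imwrite(f"pics/{n}0.png",d["frame"][:,:,::-1]);print(n,d["camera_matrix"],d["D"],d["extrinsics"])
E
```

```text
pics
{'t': 0.0, 'joints': array([-1.24016492,  0.53715038, -0.00444914,  1.53884991,  0.0026104 ,
        1.06726721, -0.07117341]), 'ee_pos': array([0.25098863, 0.59888567, 0.20695829]), 'tool_rot': array([-0.39202799,  0.58919114,  0.39130173,  0.58826084]), 'ft_force': array([ 0.66324605, -0.38120193, -0.28778198]), 'moment': array([-0.00803674, -0.05148711,  0.03559595]), 'gripper_width': 0.08807929507266332}
scene [[373.93800019   0.         262.2889283 ]
 [  0.         373.93800019 190.41193231]
 [  0.           0.           1.        ]] [-0.11069145  0.          0.          0.          0.        ] [[ 0.84421481 -0.53594177 -0.0082327  -0.37393217]
 [ 0.44633299  0.69439251  0.56445187 -0.420453  ]
 [-0.29679661 -0.48019315  0.82542493 -0.83038646]
 [ 0.          0.          0.          1.        ]]
top [[366.20934457   0.         251.19863591]
 [  0.         366.20934457 192.94038147]
 [  0.           0.           1.        ]] [-0.1143682  0.         0.         0.         0.       ] [[ 0.02478626 -0.99934856  0.02623172  0.11023245]
 [ 0.99663081  0.02675399  0.07753224 -0.57067915]
 [-0.07818354  0.02422161  0.9966447  -0.96803893]
 [ 0.          0.          0.          1.        ]]
```

View pics/scene0.png

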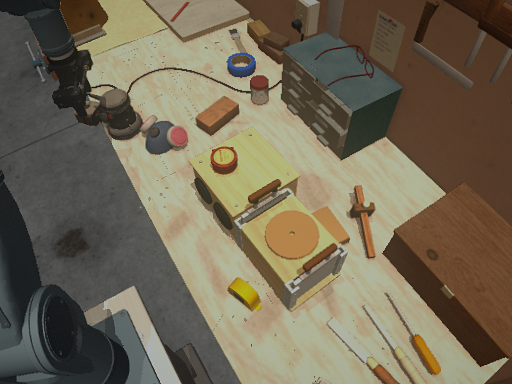

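View pics/top0.png

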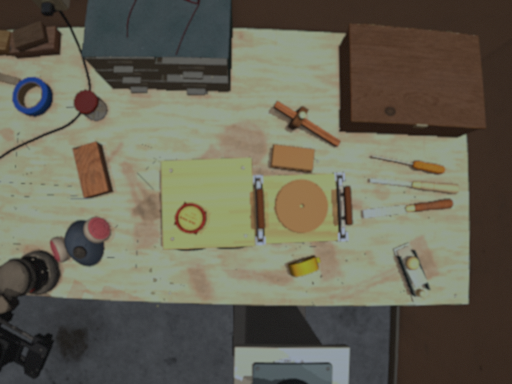

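The scene view shows the cabinet with the red tin, the inner handle at about (265,191), the disc stack at (292,234) and the outer handle at (320,259). In the top view the inner handle is at about (260,209) and the outer at (348,205). Next I'll crop and measure.

Run:
```python
import cv2,numpy as np
a=cv2.imread("pics/scene0.png")[170:310,220:360];b=cv2.imread("pics/top0.png")[150:260,240:370]
cv2.imwrite("pics/c1.png",cv2.resize(a,(560,560),interpolation=cv2.INTER_CUBIC))
cv2.imwrite("pics/c2.png",cv2.resize(b,(650,550),interpolation=cv2.INTER_CUBIC))
for n in("scene","top"):
    im=cv2.imread(f"pics/{n}0.png");h=cv2.cvtColor(im,cv2.COLOR_BGR2HSV)
    for p in ([(265,191),(320,259)] if n=="scene" else [(260,209),(348,205)]): print(n,p,h[p[1],p[0]])
    print(h[234,285] if n=="scene" else h[206,290])
```

```text
scene (265, 191) [ 15 170 105]
scene (320, 259) [ 13 172 107]
[ 16 150 179]
top (260, 209) [ 10 157  94]
top (348, 205) [ 11 162  93]
[ 16 128 149]
```

View pics/c1.png

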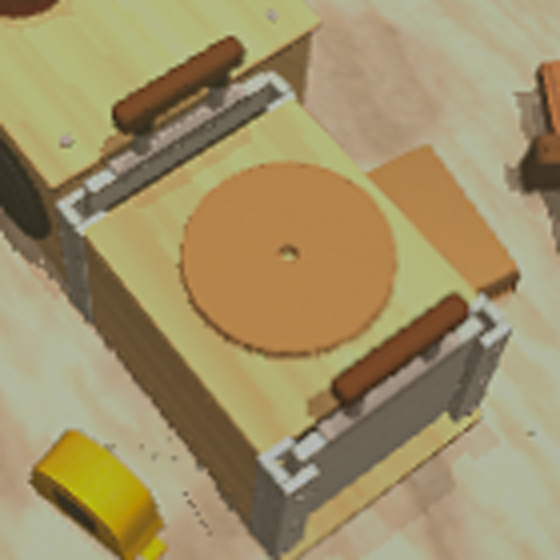

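View pics/c2.png

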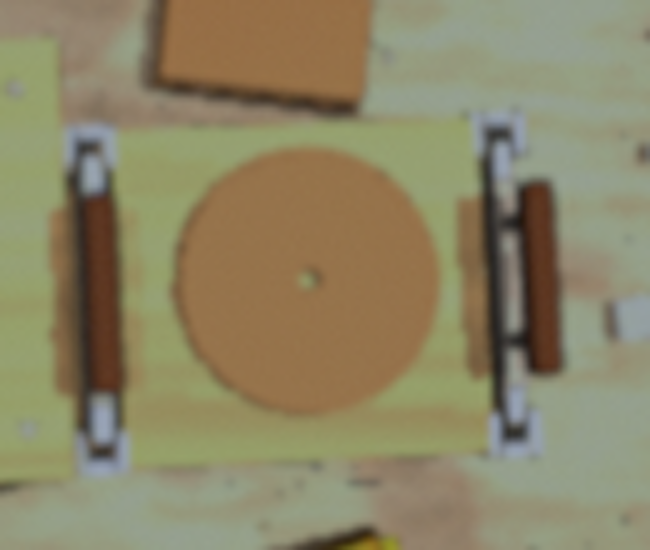

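```bash
cat > h.py <<'E'
import cv2,numpy as np
def ray(d,uv):
    K=d["camera_matrix"];E=np.array(d["extrinsics"])
    p=cv2.undistortPoints(np.array([[uv]],float),K,np.array(d["D"]))[0,0]
    v=E[:3,:3].T@np.array([p[0],-p[1],-1]);c=-E[:3,:3].T@E[:3,3]
    return c,v/np.linalg.norm(v)
def tri(r):
    A=sum(np.eye(3)-np.outer(v,v) for c,v in r);b=sum((np.eye(3)-np.outer(v,v))@c for c,v in r)
    return np.linalg.solve(A,b)
def plane(d,uv,z):
    c,v=ray(d,uv);return c+v*(z-c[2])/v[2]
def bars(d,roi):
    x0,y0,x1,y1=roi;S=6
    im=cv2.resize(np.ascontiguousarray(d["frame"][y0:y1,x0:x1,::-1]),None,fx=S,fy=S,interpolation=cv2.INTER_CUBIC)
    h=cv2.cvtColor(im,cv2.COLOR_BGR2HSV)
    m=((h[...,0]<20)&(h[...,1]>125)&(h[...,2]<135)&(h[...,2]>40)).astype(np.uint8)
    m=cv2.morphologyEx(m,cv2.MORPH_OPEN,np.ones((9,9),np.uint8))
    cs,_=cv2.findContours(m,cv2.RETR_EXTERNAL,cv2.CHAIN_APPROX_NONE)
    c=max(cs,key=cv2.contourArea);(cx,cy),(w,hh),a=cv2.minAreaRect(c)
    bp=cv2.boxPoints(((cx,cy),(w,hh),a))
    f=lambda p:np.array([(p[0]+.5)/S-.5+x0,(p[1]+.5)/S-.5+y0])
    e=[(bp[i]+bp[(i+1)%4])/2 for i in range(4)]
    L=[np.linalg.norm(bp[i]-bp[(i+1)%4]) for i in range(4)]
    ends=sorted([f(e[i]) for i in range(4) if L[i]==min(L[:2]) or abs(L[i]-min(L))<1e-2],key=lambda p:-p[1])
    return f((cx,cy)),ends[0],ends[-1],w/S,hh/S
E
python3 - <<'E'
from rig import *
from h import *
s=snapshot("scene");t=snapshot("top")
for nm,rs,rt in(("in",(244,175,285,206),(250,180,270,235)),("out",(299,241,340,275),(339,183,356,228))):
    A=bars(s,rs);B=bars(t,rt);print(nm,[np.round(x,1) for x in A],[np.round(x,1) for x in B])
    P=[tri([ray(s,A[i]),ray(t,B[i])]) for i in range(3)]
    print(np.round(P,4),"len",np.linalg.norm(P[1]-P[2]),"yaw",np.arctan2(*(P[2]-P[1])[[1,0]]))
    print("top@.19",[np.round(plane(t,B[i],.19),4) for i in range(3)])
# posts tops corners in top view (x=240+u/5,y=150+v/5), z~? 
for n,u,v in(("in+x",91,145),("in-x",102,450),("out+x",499,130),("out-x",515,435)):
    print(n,np.round(plane(t,(240+u/5-.4,150+v/5-.4),.13),4))
E
```

```text
in [array([264.8, 191.8]), array([249. , 201.3], dtype=float32), array([280.6, 182.4], dtype=float32), np.float64(10.9), np.float64(36.8)] [array([260. , 208.4]), array([261. , 227.5], dtype=float32), array([259. , 189.3], dtype=float32), np.float64(38.3), np.float64(6.2)]
[[0.5204 0.1086 0.194 ]
 [0.4769 0.106  0.1932]
 [0.5644 0.1109 0.1957]] len 0.08760889018329367 yaw 0.056662018070253714
top@.19 [array([0.5203, 0.1085, 0.19  ]), array([0.4778, 0.1053, 0.19  ]), array([0.563 , 0.1117, 0.19  ])]
out [array([319.2, 257.2]), array([302.4, 269.3], dtype=float32), array([336.1, 245.2], dtype=float32), np.float64(8.0), np.float64(41.4)] [array([347.6, 205.2]), array([348.5, 223.6], dtype=float32), array([346.7, 186.7], dtype=float32), np.float64(37.0), np.float64(6.0)]
[[ 0.5319 -0.0911  0.1842]
 [ 0.4883 -0.0937  0.181 ]
 [ 0.5757 -0.0887  0.1886]] len 0.08784349107869657 yaw 0.056096813617691435
top@.19 [array([ 0.5324, -0.0899,  0.19  ]), array([ 0.4908, -0.0924,  0.19  ]), array([ 0.5743, -0.0875,  0.19  ])]
in+x [0.5941 0.1125 0.13  ]
in-x [0.4481 0.1038 0.13  ]
out+x [ 0.6073 -0.0868  0.13  ]
out-x [ 0.4593 -0.0958  0.13  ]
```

```bash
cat >> h.py <<'E'
from scipy.spatial.transform import Rotation as R
def st():
    from rig import observe
    o=observe();M=R.from_quat(o["tool_rot"]).as_matrix()
    a=np.degrees(np.arctan2(M[1,2],M[0,2]))
    print("t %.2f"%o["t"],"tcp",np.round(o["ee_pos"],4),"F",np.round(o["ft_force"],1),"M",np.round(o["moment"],2),"w %.4f"%o["gripper_width"],"jawang %.1f"%a,"fing",np.round(M[:,0],3),"q",np.round(o["joints"],2))
E
python3 -c "
from h import *
st()"
```

```text
t 0.20 tcp [0.251  0.5991 0.2073] F [-0.6  0.  -0.3] M [ 0.01 -0.01  0.  ] w 0.0881 jawang 67.3 fing [-0.    -0.001 -1.   ] q [-1.24  0.54 -0.    1.54  0.    1.07 -0.07]
```

>>> {"api": "jog_arm", "payload": {"motion": [{"xyz": [0, 0, 0.05], "roll": 6}, {"xyz": [0.02, -0.04, 0.04], "roll": 6}, {"xyz": [0.025, -0.05, 0], "roll": 6}, {"xyz": [0.025, -0.05, 0], "roll": 6}, {"xyz": [0.025, -0.05, 0], "roll": 2}], "claw": 0, "newtons": 20}}

```text
t: 0.82
ee_pos: [0.3445, 0.4066, 0.2981]
tool_rot: [0.521, -0.48, -0.519, -0.479]
ft_force: [-0.4, 0.2, 0.8]
gripper_width: 0.0403
```

>>> {"api": "jog_arm", "payload": {"motion": [{"xyz": [0.03, -0.05, 0]}, {"xyz": [0.03, -0.05, 0]}, {"xyz": [0.03, -0.05, 0]}, {"xyz": [0.03, -0.05, 0]}, {"xyz": [0.03, -0.05, 0]}]}}

```text
invalid input
```

```bash
python3 -c "
from h import *
st()"
```

```text
t 0.82 tcp [0.3445 0.4066 0.2981] F [-0.4  0.2  0.8] M [-0.03 -0.11  0.02] w 0.0403 jawang 94.6 fing [ 0.001 -0.002 -1.   ] q [-0.92  0.25 -0.04  1.74  0.01  1.16  0.69]
```

>>> {"api": "jog_arm", "payload": {"motion": [{"xyz": [0.03, -0.05, 0], "roll": -1}, {"xyz": [0.03, -0.05, 0], "roll": 0}, {"xyz": [0.03, -0.05, 0], "roll": 0}, {"xyz": [0.03, -0.05, 0], "roll": 0}, {"xyz": [0.03, -0.05, 0], "roll": 0}]}}

```text
t: 1.45
ee_pos: [0.4976, 0.1477, 0.2987]
tool_rot: [0.517, -0.483, -0.515, -0.484]
ft_force: [0.9, -0.3, -0.1]
gripper_width: 0.0009
```

```bash
python3 -c "
from h import *
st()"
```

```text
t 1.45 tcp [0.4976 0.1477 0.2987] F [ 0.9 -0.3 -0.1] M [ 0.07 -0.04  0.05] w 0.0009 jawang 93.7 fing [ 0.003 -0.001 -1.   ] q [-0.51  0.22  0.16  1.78 -0.04  1.14  1.29]
```

>>> {"api": "jog_arm", "payload": {"motion": [{"xyz": [0.022, -0.038, 0], "roll": -0.5}, {"xyz": [0, 0, -0.03], "roll": 0}, {"xyz": [0, 0, -0.03], "roll": 0}, {"xyz": [0, 0, 0], "roll": 0}]}}

```text
t: 1.95
ee_pos: [0.5224, 0.1016, 0.2378]
tool_rot: [0.513, -0.488, -0.509, -0.489]
ft_force: [-0.5, -1.8, 0.4]
gripper_width: 0.0006
```

```bash
python3 -c "
from h import *
from rig import *
st()
for n in ('wrist','scene'):
  d=snapshot(n);cv2.imwrite(f'pics/{n}1.png',d['frame'][:,:,::-1])
im=cv2.imread('pics/scene1.png')[150:270,200:360];cv2.imwrite('pics/scene1.png',cv2.resize(im,(800,600)))
"
```

```text
t 1.95 tcp [0.5224 0.1016 0.2378] F [-0.5 -1.8  0.4] M [ 0.07  0.07 -0.01] w 0.0006 jawang 92.5 fing [ 0.005 -0.003 -1.   ] q [-0.43  0.3   0.19  1.83 -0.06  1.01  1.39]
```

View pics/wrist1.png

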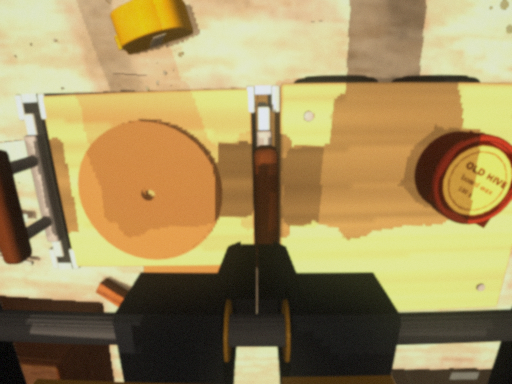

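View pics/scene1.png

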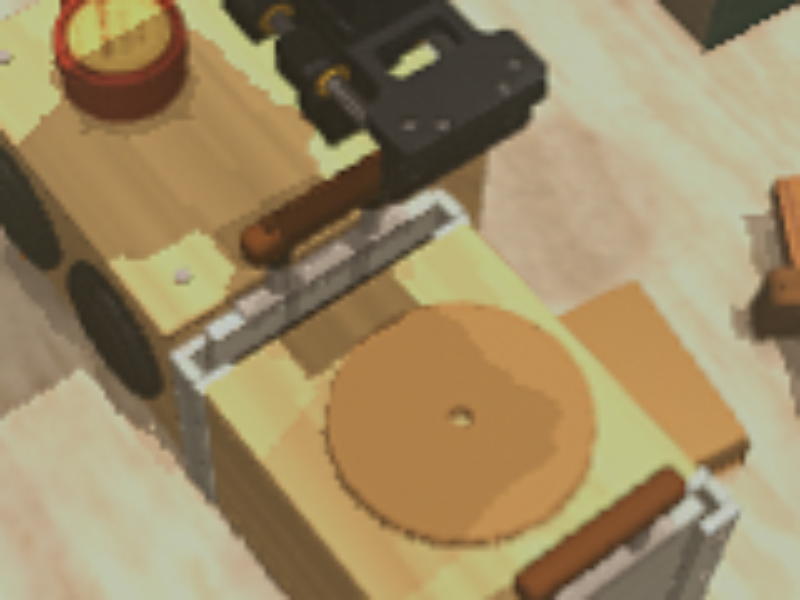

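The wrist view has the finger gap at column 257 and the inner bar at column 266. That is about 7 mm towards the cabinet, which agrees with the triangulated y of 0.1085.

>>> {"api": "jog_arm", "payload": {"motion": [{"xyz": [-0.001, 0.007, -0.015], "roll": 0.7}, {"xyz": [0, 0, -0.01], "roll": 0}, {"xyz": [0, 0, -0.004], "roll": 0}, {"xyz": [0, 0, 0], "roll": 0}]}}

```text
t: 2.55
ee_pos: [0.5241, 0.1114, 0.2114]
tool_rot: [0.518, -0.482, -0.512, -0.488]
ft_force: [-0.6, -0.5, -0.3]
gripper_width: 0.0003
```

```bash
python3 -c "
from h import *
st()"
```

```text
t 2.55 tcp [0.5241 0.1114 0.2114] F [-0.6 -0.5 -0.3] M [-0.01 -0.01 -0.01] w 0.0003 jawang 93.4 fing [ 0.013  0.001 -1.   ] q [-0.44  0.33  0.18  1.86 -0.07  0.95  1.4 ]
```

>>> {"api": "jog_arm", "payload": {"motion": [{"xyz": [-0.002, -0.002, -0.006], "roll": 0}, {"xyz": [0, 0, -0.003], "roll": 0}, {"xyz": [0, 0, -0.003], "roll": 0}, {"xyz": [0, 0, 0], "roll": 0}]}}

```text
t: 3.05
ee_pos: [0.5222, 0.109, 0.199]
tool_rot: [0.518, -0.482, -0.511, -0.488]
ft_force: [-0.1, 1.4, 0.3]
gripper_width: 0.0006
```

```bash
python3 -c "
from h import *
st()"
```

```text
t 3.05 tcp [0.5222 0.109  0.199 ] F [-0.1  1.4  0.3] M [-0.03 -0.02 -0.03] w 0.0006 jawang 93.4 fing [ 0.013  0.001 -1.   ] q [-0.44  0.34  0.18  1.88 -0.07  0.92  1.4 ]
```

>>> {"api": "jog_arm", "payload": {"motion": [{"xyz": [0, 0, -0.003], "roll": 0}, {"xyz": [0, 0, -0.002], "roll": 0}]}}

```text
t: 3.3
ee_pos: [0.5225, 0.1091, 0.194]
tool_rot: [0.518, -0.481, -0.511, -0.489]
ft_force: [0.2, 1.0, 0.3]
gripper_width: 0.0004
```

>>> {"api": "jog_arm", "payload": {"motion": [{"xyz": [0, 0, -0.003], "roll": 0}, {"xyz": [0, 0, -0.001], "roll": 0}]}}

```text
t: 3.55
ee_pos: [0.5224, 0.1092, 0.1896]
tool_rot: [0.518, -0.481, -0.511, -0.488]
ft_force: [-0.2, 0.3, -0.4]
gripper_width: 0.0003
```

Still no force at z 0.1896, so I'll look before going lower.

```bash
python3 -c "
from h import *
from rig import *
st()
for n in ('wrist','scene'):
  d=snapshot(n);cv2.imwrite(f'pics/{n}2.png',d['frame'][:,:,::-1])
im=cv2.imread('pics/scene2.png')[165:225,230:310];cv2.imwrite('pics/scene2.png',cv2.resize(im,(800,600),interpolation=cv2.INTER_CUBIC))
"
```

```text
t 3.55 tcp [0.5224 0.1092 0.1896] F [-0.2  0.3 -0.4] M [ 0.05 -0.02  0.04] w 0.0003 jawang 93.4 fing [ 0.014  0.001 -1.   ] q [-0.43  0.35  0.18  1.89 -0.07  0.89  1.41]
```

View pics/wrist2.png

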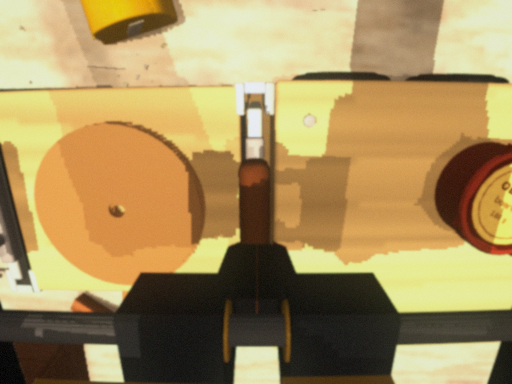

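View pics/scene2.png

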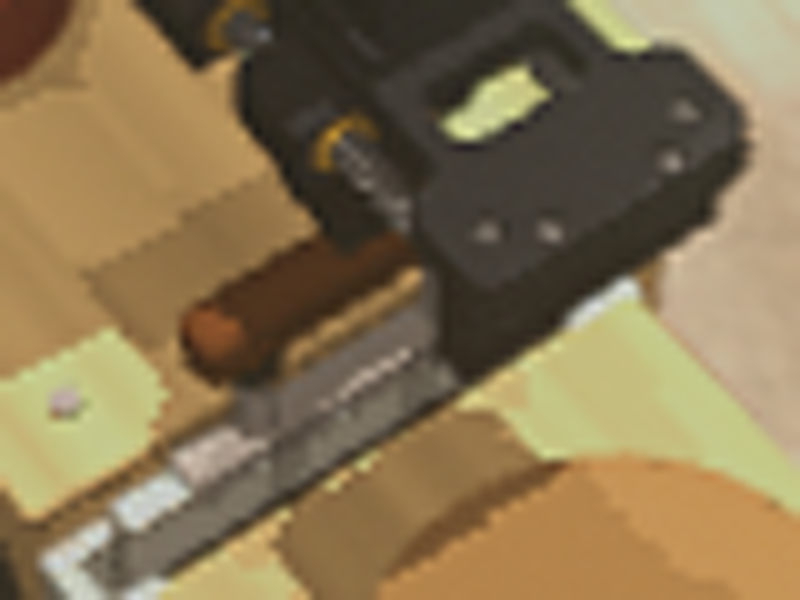

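The fingers are centred on the bar (column 256). I'll keep going down in small steps.

>>> {"api": "jog_arm", "payload": {"motion": [{"xyz": [0, 0, -0.002], "roll": 0}]}}

```text
t: 3.78
ee_pos: [0.5227, 0.1092, 0.1878]
tool_rot: [0.518, -0.481, -0.511, -0.489]
ft_force: [-0.3, 0.2, 0.1]
gripper_width: 0.0003
```

>>> {"api": "jog_arm", "payload": {"motion": [{"xyz": [0, 0, -0.002], "roll": 0}]}}

```text
t: 3.9
ee_pos: [0.5227, 0.1092, 0.1857]
tool_rot: [0.518, -0.481, -0.511, -0.489]
ft_force: [-0.4, 0.0, 0.5]
gripper_width: 0.0007
```

```bash
python3 -c "
from h import *
st()"
```

```text
t 3.90 tcp [0.5227 0.1092 0.1857] F [-0.4  0.   0.5] M [0.02 0.02 0.04] w 0.0007 jawang 93.4 fing [ 0.014  0.001 -1.   ] q [-0.43  0.36  0.17  1.89 -0.08  0.89  1.41]
```

```bash
python3 -c "
from h import *
from rig import *
w=snapshot('wrist');s=snapshot('scene');t=snapshot('top')
def proj(d,P):
    E=np.array(d['extrinsics']);X=E[:3,:3]@P+E[:3,3];X=X*[1,-1,-1]
    return cv2.projectPoints(X.reshape(1,3),np.zeros(3),np.zeros(3),d['camera_matrix'],np.array(d['D']))[0].ravel()
o=observe();T=o['ee_pos']
for n,d in(('w',w),('s',s),('t',t)):
    print(n,'tcp',proj(d,T).round(1),'bar-x end .195',proj(d,np.array([.4756,.1060,.195])).round(1),'.185',proj(d,np.array([.4756,.1060,.185])).round(1), 'cam',(-np.array(d['extrinsics'])[:3,:3].T@np.array(d['extrinsics'])[:3,3]).round(3))
for n,d,b in(('w',w,(196,140,316,290)),('s',s,(230,165,290,215)),('t',t,(240,170,300,240))):
    f=d['frame'][b[1]:b[3],b[0]:b[2],::-1];cv2.imwrite(f'pics/z{n}.png',cv2.resize(f,None,fx=5,fy=4 if n=='w' else 5,interpolation=cv2.INTER_CUBIC))
im=np.hstack([cv2.resize(cv2.imread(f'pics/z{n}.png'),(390,560)) for n in 'wt']);cv2.imwrite('pics/zz.png',im)
"
```

```text
w tcp [258.  235.6] bar-x end .195 [257.5 159.7] .185 [257.4 155.9] cam [0.441 0.103 0.361]
s tcp [265.3 193.2] bar-x end .195 [248.9 201. ] .185 [249.1 203.4] cam [ 0.257 -0.307  0.92 ]
t tcp [259.7 207.4] bar-x end .195 [260.8 228.6] .185 [260.6 228.5] cam [0.49  0.149 1.006]
```

View pics/zz.png

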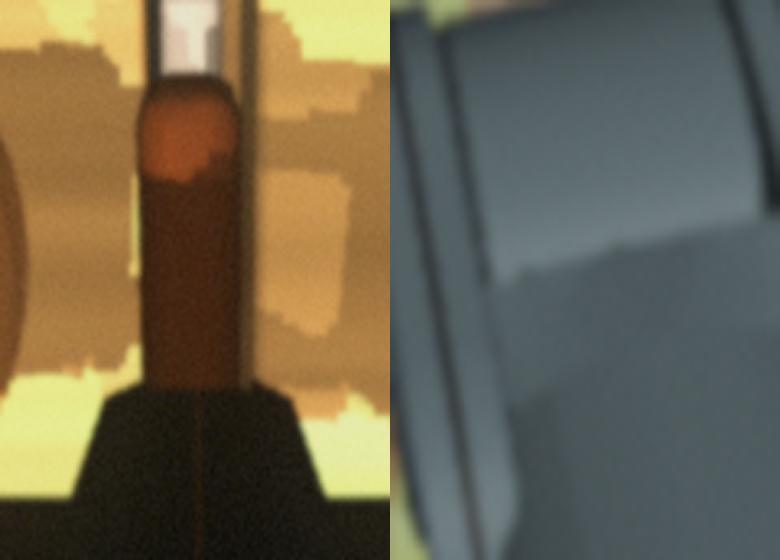

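View pics/zs.png

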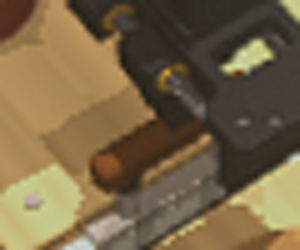

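```bash
python3 -c "
from h import *
from rig import *
w=snapshot('wrist')
o=observe();T=o['ee_pos'];print(T)
def proj(d,P):
    E=np.array(d['extrinsics']);X=E[:3,:3]@P+E[:3,3];X=X*[1,-1,-1]
    return cv2.projectPoints(X.reshape(1,3),np.zeros(3),np.zeros(3),d['camera_matrix'],np.array(d['D']))[0].ravel()
for dx in (-.009,-.006,0,.009):
  print(dx,[(dz,proj(w,T+[dx,0,dz]).round(1)[1]) for dz in (0,.004,.008,.012,.016,.02,.03)])
"
```

```text
[0.52267589 0.1091555  0.18578265]
-0.009 [(0, np.float64(221.8)), (0.004, np.float64(224.6)), (0.008, np.float64(227.4)), (0.012, np.float64(230.4)), (0.016, np.float64(233.5)), (0.02, np.float64(236.7)), (0.03, np.float64(245.4))]
-0.006 [(0, np.float64(226.6)), (0.004, np.float64(229.4)), (0.008, np.float64(232.4)), (0.012, np.float64(235.4)), (0.016, np.float64(238.6)), (0.02, np.float64(241.9)), (0.03, np.float64(250.9))]
0 [(0, np.float64(236.0)), (0.004, np.float64(239.0)), (0.008, np.float64(242.1)), (0.012, np.float64(245.3)), (0.016, np.float64(248.7)), (0.02, np.float64(252.2)), (0.03, np.float64(261.6))]
0.009 [(0, np.float64(249.8)), (0.004, np.float64(253.0)), (0.008, np.float64(256.3)), (0.012, np.float64(259.7)), (0.016, np.float64(263.3)), (0.02, np.float64(267.1)), (0.03, np.float64(277.2))]
```

The visible fingertip edge (row 243) is about 10–20 mm short of the nominal TCP with the fingers closed. That explains the missing contact, so I'll go down slowly and watch the force.

>>> {"api": "jog_arm", "payload": {"motion": [{"xyz": [0, 0, -0.002], "roll": 0}]}}

```text
t: 4.22
ee_pos: [0.5228, 0.1092, 0.1839]
tool_rot: [0.518, -0.481, -0.511, -0.489]
ft_force: [0.6, -0.6, 0.6]
gripper_width: 0.0
```

>>> {"api": "jog_arm", "payload": {"motion": [{"xyz": [0, 0, -0.002], "roll": 0}]}}

```text
t: 4.35
ee_pos: [0.5228, 0.1092, 0.1818]
tool_rot: [0.518, -0.481, -0.511, -0.489]
ft_force: [0.6, -0.3, -0.5]
gripper_width: 0.0005
```

>>> {"api": "jog_arm", "payload": {"motion": [{"xyz": [0, 0, -0.002], "roll": 0}]}}

```text
t: 4.47
ee_pos: [0.5228, 0.1092, 0.1796]
tool_rot: [0.518, -0.481, -0.511, -0.489]
ft_force: [0.4, 0.1, 1.5]
gripper_width: 0.0004
```

>>> {"api": "jog_arm", "payload": {"motion": [{"xyz": [0, 0, -0.002], "roll": 0}]}}

```text
t: 4.6
ee_pos: [0.5229, 0.1092, 0.1776]
tool_rot: [0.518, -0.481, -0.511, -0.489]
ft_force: [-0.9, -0.0, 2.4]
gripper_width: 0.0009
```

```bash
python3 -c "
from h import *
from rig import *
st()
w=snapshot('wrist');s=snapshot('scene')
a=cv2.resize(w['frame'][140:290,196:316,::-1],(390,560));b=cv2.resize(s['frame'][160:220,230:280,::-1],(400,560))
cv2.imwrite('pics/z3.png',np.hstack([a,b]));st()
"
```

```text
t 4.60 tcp [0.5229 0.1092 0.1776] F [-0.9 -0.   2.4] M [ 0.03  0.15 -0.01] w 0.0009 jawang 93.4 fing [ 0.015  0.001 -1.   ] q [-0.43  0.37  0.17  1.9  -0.08  0.87  1.41]
t 4.70 tcp [0.5228 0.1092 0.1775] F [-0.6 -0.6  1.7] M [-0.06  0.15  0.04] w 0.0003 jawang 93.4 fing [ 0.014  0.001 -1.   ] q [-0.43  0.37  0.17  1.9  -0.08  0.87  1.41]
```

View pics/z3.png

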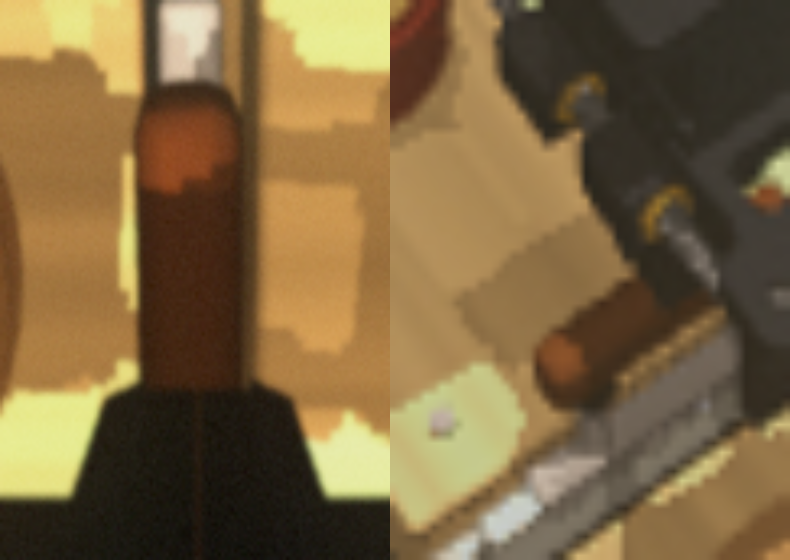

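Contact began at about TCP z = 0.180 (Fz 2.4 N at 0.1776, spring about 1 N/mm). I'll keep pressing.

>>> {"api": "jog_arm", "payload": {"motion": [{"xyz": [0, 0, -0.002], "roll": 0}]}}

```text
t: 4.82
ee_pos: [0.5228, 0.1092, 0.1756]
tool_rot: [0.518, -0.481, -0.511, -0.489]
ft_force: [-0.0, -0.8, 2.0]
gripper_width: 0.0005
```

>>> {"api": "jog_arm", "payload": {"motion": [{"xyz": [0, 0, -0.002], "roll": 0}]}}

```text
t: 4.95
ee_pos: [0.5229, 0.1093, 0.1736]
tool_rot: [0.518, -0.481, -0.511, -0.489]
ft_force: [-0.3, 0.2, 3.5]
gripper_width: 0.0007
```

>>> {"api": "jog_arm", "payload": {"motion": [{"xyz": [0, 0, -0.002], "roll": 0}]}}

```text
t: 5.08
ee_pos: [0.5229, 0.1092, 0.1715]
tool_rot: [0.518, -0.481, -0.511, -0.489]
ft_force: [-0.4, -0.3, 2.3]
gripper_width: 0.0004
```

Fz has levelled off at about 2–3.5 N, so the gate is ajar and giving way. I'll continue to the stop.

>>> {"api": "jog_arm", "payload": {"motion": [{"xyz": [0, 0, -0.002], "roll": 0}]}}

```text
t: 5.2
ee_pos: [0.5229, 0.1092, 0.1693]
tool_rot: [0.518, -0.481, -0.511, -0.489]
ft_force: [0.2, -0.4, 2.6]
gripper_width: 0.0005
```

>>> {"api": "jog_arm", "payload": {"motion": [{"xyz": [0, 0, -0.002], "roll": 0}]}}

```text
t: 5.32
ee_pos: [0.5228, 0.1092, 0.1672]
tool_rot: [0.518, -0.481, -0.511, -0.489]
ft_force: [-0.7, -0.2, 1.0]
gripper_width: 0.0007
```

>>> {"api": "jog_arm", "payload": {"motion": [{"xyz": [0, 0, -0.002], "roll": 0}]}}

```text
t: 5.45
ee_pos: [0.5228, 0.1093, 0.165]
tool_rot: [0.518, -0.481, -0.511, -0.489]
ft_force: [-0.6, -0.6, 2.2]
gripper_width: 0.0003
```

>>> {"api": "jog_arm", "payload": {"motion": [{"xyz": [0, 0, -0.002], "roll": 0}]}}

```text
t: 5.58
ee_pos: [0.5228, 0.1092, 0.1628]
tool_rot: [0.518, -0.481, -0.511, -0.489]
ft_force: [-0.4, -0.4, 2.2]
gripper_width: 0.0003
```

>>> {"api": "jog_arm", "payload": {"motion": [{"xyz": [0, 0, -0.002], "roll": 0}]}}

```text
t: 5.7
ee_pos: [0.5229, 0.1092, 0.1608]
tool_rot: [0.518, -0.481, -0.511, -0.489]
ft_force: [-0.4, -0.5, 4.9]
gripper_width: 0.0006
```

```bash
python3 -c "
from h import *
from rig import *
st()
w=snapshot('wrist');s=snapshot('scene')
a=cv2.resize(w['frame'][140:290,196:316,::-1],(390,560));b=cv2.resize(s['frame'][160:220,230:280,::-1],(400,560))
cv2.imwrite('pics/z4.png',np.hstack([a,b]));st()
"
```

```text
t 5.70 tcp [0.5229 0.1092 0.1608] F [-0.4 -0.5  4.9] M [0.02 0.33 0.03] w 0.0006 jawang 93.4 fing [ 0.015  0.001 -1.   ] q [-0.43  0.39  0.17  1.91 -0.08  0.83  1.42]
t 5.80 tcp [0.5229 0.1092 0.1608] F [-1.  -0.7  4.3] M [0.03 0.31 0.06] w 0.0004 jawang 93.4 fing [ 0.015  0.001 -1.   ] q [-0.43  0.39  0.17  1.91 -0.08  0.83  1.41]
```

View pics/z4.png

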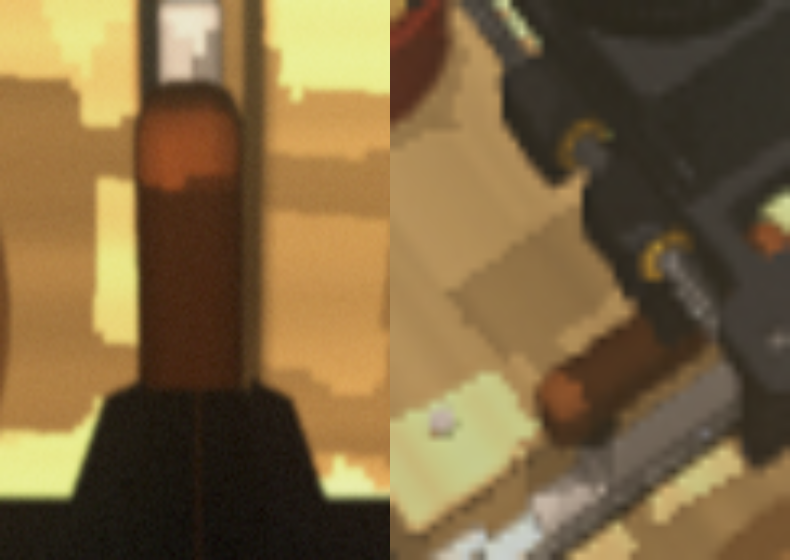

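The bar has clearly moved down with the gate, and the force is now rising past the friction level. I'll press firmly.

>>> {"api": "jog_arm", "payload": {"motion": [{"xyz": [0, 0, -0.002], "roll": 0}]}}

```text
t: 5.92
ee_pos: [0.5229, 0.1092, 0.159]
tool_rot: [0.518, -0.481, -0.511, -0.489]
ft_force: [-2.2, -1.2, 5.8]
gripper_width: 0.0005
```

>>> {"api": "jog_arm", "payload": {"motion": [{"xyz": [0, 0, -0.002], "roll": 0}]}}

```text
t: 6.05
ee_pos: [0.5229, 0.1092, 0.1571]
tool_rot: [0.518, -0.481, -0.511, -0.489]
ft_force: [-2.3, -0.3, 6.8]
gripper_width: 0.0005
```

>>> {"api": "jog_arm", "payload": {"motion": [{"xyz": [0, 0, -0.001], "roll": 0}]}}

```text
t: 6.18
ee_pos: [0.523, 0.1093, 0.1565]
tool_rot: [0.518, -0.481, -0.511, -0.489]
ft_force: [-3.4, -1.0, 12.5]
gripper_width: 0.0003
```

Force is 12.5 N with rigid resistance: about 8 mm of spring travel after the friction plateau, then a hard stop. I'll hold briefly, then back off.

>>> {"api": "jog_arm", "payload": {"motion": [{"xyz": [0, 0, 0], "roll": 0}, {"xyz": [0, 0, 0], "roll": 0}, {"xyz": [0, 0, 0], "roll": 0}]}}

```text
t: 6.55
ee_pos: [0.5229, 0.1093, 0.1575]
tool_rot: [0.518, -0.481, -0.511, -0.489]
ft_force: [-2.9, -0.4, 7.0]
gripper_width: 0.0007
```

>>> {"api": "jog_arm", "payload": {"motion": [{"xyz": [0, 0, 0.004], "roll": 0}, {"xyz": [0, 0, 0.01], "roll": 0}, {"xyz": [0, 0, 0.05], "roll": 0}, {"xyz": [0, -0.03, 0.05], "roll": 0}, {"xyz": [0.003, -0.05, 0], "roll": 0}]}}

```text
t: 7.18
ee_pos: [0.5255, 0.0315, 0.2751]
tool_rot: [0.52, -0.479, -0.513, -0.487]
ft_force: [-0.3, -1.6, -0.7]
gripper_width: 0.0004
```

>>> {"api": "jog_arm", "payload": {"motion": [{"xyz": [0.003, -0.05, 0], "roll": 0}, {"xyz": [0.003, -0.05, 0], "roll": 0}, {"xyz": [0, 0, 0], "roll": 0}, {"xyz": [0, 0, 0], "roll": 0}], "claw": 1}}

```text
t: 7.68
ee_pos: [0.5315, -0.075, 0.2769]
tool_rot: [0.52, -0.479, -0.511, -0.489]
ft_force: [-1.4, 1.4, -0.3]
gripper_width: 0.0385
```

```bash
python3 -c "
from h import *
from rig import *
st()
for n in ('wrist','scene','top'):
  d=snapshot(n);cv2.imwrite(f'pics/{n}5.png',d['frame'][:,:,::-1])
a=cv2.imread('pics/scene5.png')[160:300,220:360];cv2.imwrite('pics/s5.png',cv2.resize(a,(560,560),interpolation=cv2.INTER_CUBIC))
"
```

```text
t 7.67 tcp [ 0.5315 -0.075   0.2769] F [-1.4  1.4 -0.3] M [ 0.05 -0.02  0.02] w 0.0385 jawang 93.6 fing [ 0.018  0.001 -1.   ] q [-0.18  0.26  0.29  1.79 -0.09  1.08  1.77]
```

View pics/s5.png

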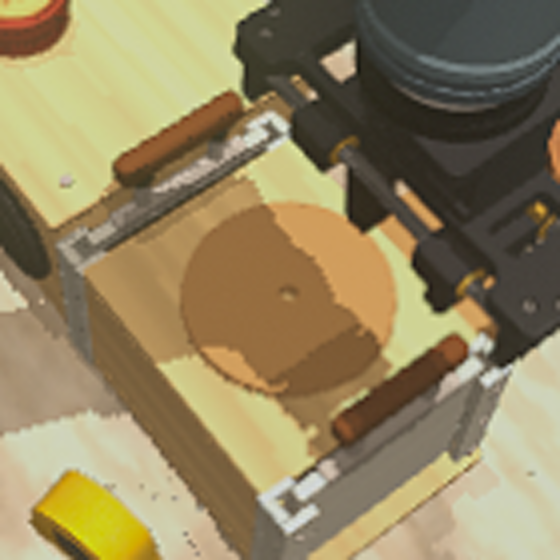

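View pics/wrist5.png

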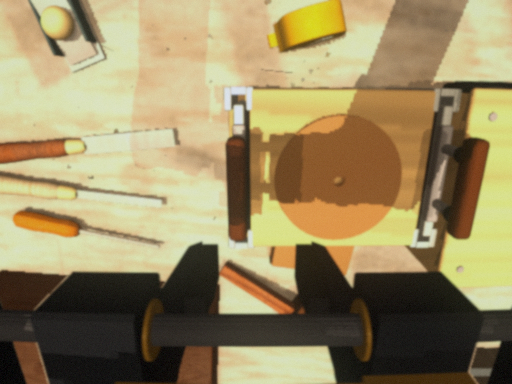

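```bash
python3 -c "
from h import *
from rig import *
w=snapshot('wrist');print(w['camera_matrix'][0,0])
o=observe();T=o['ee_pos'];M=R.from_quat(o['tool_rot']).as_matrix()
def proj(d,P):
    E=np.array(d['extrinsics']);X=E[:3,:3]@P+E[:3,3];X=X*[1,-1,-1]
    return cv2.projectPoints(X.reshape(1,3),np.zeros(3),np.zeros(3),d['camera_matrix'],np.array(d['D']))[0].ravel().round(1)
g=o['gripper_width'];print(g)
for b in(0,.01,.02,.03):
  print(b,[proj(w,T+M@np.array([-b,yy,zz*g/2])) for yy in(-.009,.009) for zz in(-1,1)])
cv2.imwrite('pics/w6.png',w['frame'][:,:,::-1])
"
```

```text
329.4389513864304
0.05451968639449323
0 [array([212.5, 249.7]), array([304.1, 249.6]), array([211.1, 221.6]), array([305.5, 221.4])]
0.01 [array([210.2, 257.7]), array([306.5, 257.6]), array([208.7, 228.3]), array([308.1, 228.2])]
0.02 [array([207.8, 266.5]), array([309.2, 266.4]), array([206.1, 235.9]), array([310.9, 235.7])]
0.03 [array([205. , 276.3]), array([312.1, 276.2]), array([203.1, 244.3]), array([314.1, 244.1])]
```

View pics/w6.png

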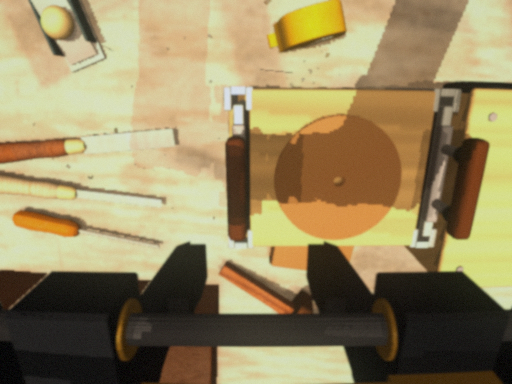

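The fingertips look the same open as closed: about 20–30 mm short of the reported TCP. I'll check both bar heights by wrist and scene triangulation.

```bash
python3 -c "
from h import *
from rig import *
s=snapshot('scene');w=snapshot('wrist');st()
for nm,rs,rw in(('in',(244,178,285,210),(435,125,500,250)),('out',(299,240,342,275),(218,125,254,248))):
    A=bars(s,rs);B=bars(w,rw);print(nm,[np.round(x,1) for x in A],[np.round(x,1) for x in B])
    P=tri([ray(s,A[0]),ray(w,B[0])]);print(P.round(4))
    # far/near ends
    P=[tri([ray(s,A[1]),ray(w,B[2])]),tri([ray(s,A[2]),ray(w,B[1])])];print(np.round(P,4))
"
```

```text
t 7.97 tcp [ 0.5316 -0.0746  0.2769] F [-0.2 -0.9  0. ] M [ 0.06  0.02 -0.01] w 0.0620 jawang 93.7 fing [ 0.018  0.001 -1.   ] q [-0.18  0.26  0.29  1.79 -0.09  1.08  1.77]
in [array([268.9, 194.5]), array([257.6, 202.5], dtype=float32), array([280.2, 186.4], dtype=float32), np.float64(5.8), np.float64(27.7)] [array([459.3, 194.9]), array([447.1, 252.1], dtype=float32), array([471.6, 137.7], dtype=float32), np.float64(36.6), np.float64(116.9)]
[0.5228 0.0946 0.1968]
[[0.4701 0.057  0.2529]
 [0.5516 0.0774 0.2304]]
out [array([317.7, 257.7]), array([302.3, 268.7], dtype=float32), array([333.2, 246.7], dtype=float32), np.float64(8.5), np.float64(37.9)] [array([236.8, 188.4]), array([238.4, 240. ], dtype=float32), array([235.3, 136.8], dtype=float32), np.float64(103.2), np.float64(19.3)]
[ 0.5282 -0.0915  0.1893]
[[ 0.4861 -0.0942  0.188 ]
 [ 0.5716 -0.089   0.1936]]
```

>>> {"api": "jog_arm", "payload": {"motion": [{"xyz": [0, -0.0165, 0], "roll": 0}, {"xyz": [0, 0, -0.03], "roll": 0}, {"xyz": [0, 0, -0.03], "roll": 0}, {"xyz": [0, 0, -0.02], "roll": 0}, {"xyz": [0, 0, 0], "roll": 0}], "claw": 0.4}}

```text
t: 8.6
ee_pos: [0.532, -0.0956, 0.1955]
tool_rot: [0.521, -0.479, -0.51, -0.489]
ft_force: [0.1, 0.5, 0.3]
gripper_width: 0.0353
```

```bash
python3 -c "
from h import *
from rig import *
st()
w=snapshot('wrist');cv2.imwrite('pics/w7.png',w['frame'][:,:,::-1])
"
```

```text
t 8.60 tcp [ 0.532  -0.0956  0.1955] F [0.1 0.5 0.3] M [0.03 0.03 0.04] w 0.0353 jawang 93.6 fing [ 0.02  -0.001 -1.   ] q [-0.13  0.36  0.28  1.87 -0.13  0.91  1.85]
```

View pics/w7.png

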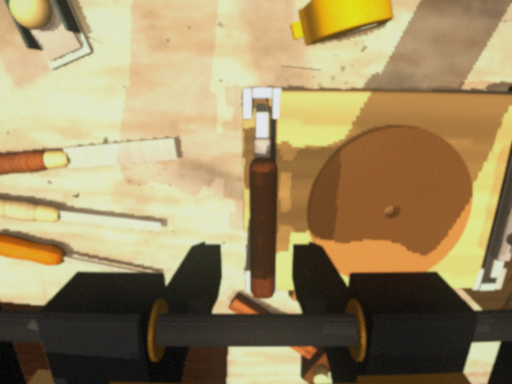

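>>> {"api": "jog_arm", "payload": {"motion": [{"xyz": [0, 0.004, -0.015], "roll": 0}, {"xyz": [0, 0, -0.015], "roll": 0}, {"xyz": [0, 0, -0.008], "roll": 0}, {"xyz": [0, 0, 0], "roll": 0}]}}

```text
t: 9.15
ee_pos: [0.5339, -0.092, 0.1576]
tool_rot: [0.522, -0.478, -0.509, -0.489]
ft_force: [-0.2, -0.6, 0.1]
gripper_width: 0.0353
```

```bash
python3 -c "
from h import *
from rig import *
st()
w=snapshot('wrist');s=snapshot('scene')
a=cv2.resize(w['frame'][130:310,160:360,::-1],(400,360));b=cv2.resize(s['frame'][210:300,270:370,::-1],(400,360))
cv2.imwrite('pics/w8.png',np.hstack([a,b]))
"
```

```text
t 9.15 tcp [ 0.5339 -0.092   0.1576] F [-0.2 -0.6  0.1] M [0.09 0.02 0.01] w 0.0353 jawang 93.6 fing [ 0.025 -0.001 -1.   ] q [-0.13  0.41  0.27  1.91 -0.15  0.82  1.86]
```

View pics/w8.png

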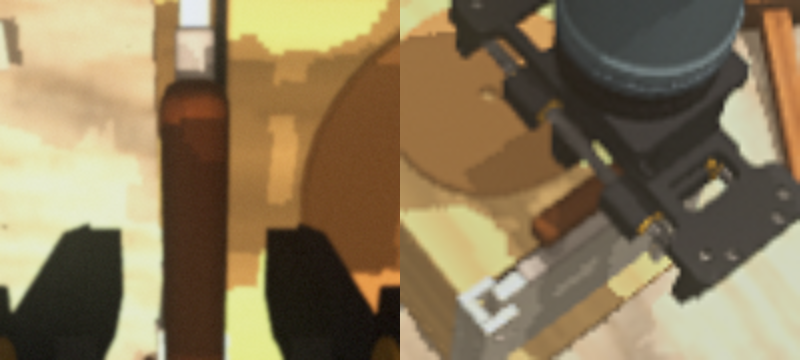

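The bar is centred between the pads: bar at crop column 194, pad midpoint at 193. The pads are only just at bar level, so I need another 18 mm down.

>>> {"api": "jog_arm", "payload": {"motion": [{"xyz": [-0.001, 0, -0.008], "roll": 0}, {"xyz": [0, 0, -0.006], "roll": 0}, {"xyz": [0, 0, -0.004], "roll": 0}, {"xyz": [0, 0, 0], "roll": 0}]}}

```text
t: 9.75
ee_pos: [0.5338, -0.0922, 0.1397]
tool_rot: [0.523, -0.478, -0.508, -0.49]
ft_force: [-0.5, -0.7, 0.1]
gripper_width: 0.0354
```

```bash
python3 -c "
from h import *
from rig import *
st()
w=snapshot('wrist')
a=cv2.resize(w['frame'][130:310,160:360,::-1],(600,540))
cv2.imwrite('pics/w9.png',a)
"
```

```text
t 9.75 tcp [ 0.5338 -0.0922  0.1397] F [-0.5 -0.7  0.1] M [ 0.09 -0.01  0.02] w 0.0354 jawang 93.6 fing [ 0.027 -0.001 -1.   ] q [-0.12  0.43  0.26  1.92 -0.16  0.78  1.87]
```

View pics/w9.png

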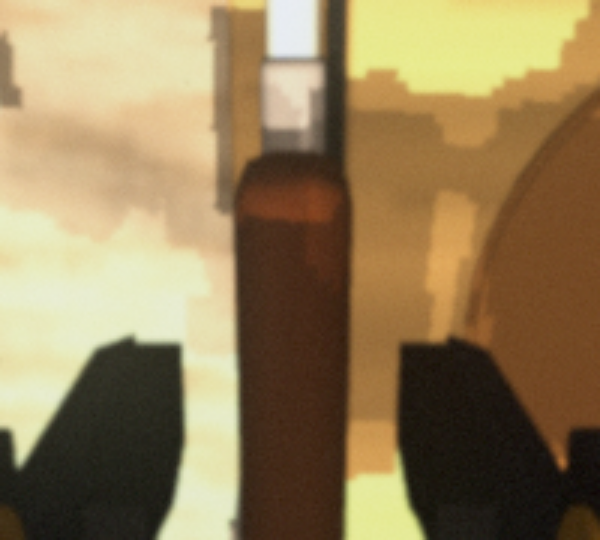

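The pads now reach about 20 mm below the bar's top. I'll go down another 4 mm and close.

>>> {"api": "jog_arm", "payload": {"motion": [{"xyz": [0, 0.0005, -0.004], "roll": 0}]}}

```text
t: 9.93
ee_pos: [0.5344, -0.0918, 0.1361]
tool_rot: [0.523, -0.477, -0.508, -0.49]
ft_force: [-0.5, -0.2, 0.8]
gripper_width: 0.0352
```

>>> {"api": "jog_arm", "payload": {"motion": [{"xyz": [0, 0, 0], "roll": 0}, {"xyz": [0, 0, 0], "roll": 0}, {"xyz": [0, 0, 0], "roll": 0}, {"xyz": [0, 0, 0], "roll": 0}], "claw": 0, "newtons": 40}}

```text
t: 10.42
ee_pos: [0.5342, -0.0918, 0.1359]
tool_rot: [0.523, -0.478, -0.508, -0.49]
ft_force: [0.4, -0.2, -1.0]
gripper_width: 0.0156
```

```bash
python3 -c "
from h import *
st()"
```

```text
t 10.43 tcp [ 0.5342 -0.0918  0.1359] F [ 0.4 -0.2 -1. ] M [ 0.07 -0.03 -0.  ] w 0.0156 jawang 93.6 fing [ 0.028 -0.002 -1.   ] q [-0.12  0.44  0.26  1.93 -0.16  0.77  1.87]
```

Gripped at a width of 15.6 mm, which matches the 16 mm bar. Now raising.

>>> {"api": "jog_arm", "payload": {"motion": [{"xyz": [0, 0, 0.005], "roll": 0}, {"xyz": [0, 0, 0.008], "roll": 0}, {"xyz": [0, 0, 0.01], "roll": 0}]}}

```text
t: 10.8
ee_pos: [0.5341, -0.0918, 0.1588]
tool_rot: [0.523, -0.478, -0.508, -0.49]
ft_force: [3.8, -0.4, -8.2]
gripper_width: 0.0157
```

```bash
python3 -c "
from h import *
st()"
```

```text
t 10.80 tcp [ 0.5341 -0.0918  0.1588] F [ 3.8 -0.4 -8.2] M [-0.05 -0.57 -0.04] w 0.0157 jawang 93.6 fing [ 0.027 -0.002 -1.   ] q [-0.13  0.41  0.27  1.91 -0.15  0.82  1.85]
```

>>> {"api": "jog_arm", "payload": {"motion": [{"xyz": [0, 0, 0.012], "roll": 0}, {"xyz": [0, 0, 0.012], "roll": 0}, {"xyz": [0, 0, 0.012], "roll": 0}, {"xyz": [0, 0, 0.012], "roll": 0}]}}

```text
t: 11.3
ee_pos: [0.5341, -0.0918, 0.2105]
tool_rot: [0.523, -0.478, -0.508, -0.49]
ft_force: [4.0, -0.4, -8.2]
gripper_width: 0.0153
```

>>> {"api": "jog_arm", "payload": {"motion": [{"xyz": [0, 0, 0.008], "roll": 0}, {"xyz": [0, 0, 0.005], "roll": 0}]}}

```text
t: 11.55
ee_pos: [0.5342, -0.0918, 0.225]
tool_rot: [0.523, -0.477, -0.508, -0.49]
ft_force: [3.1, 0.3, -6.9]
gripper_width: 0.0158
```

```bash
python3 -c "
from h import *
st()"
```

```text
t 11.55 tcp [ 0.5342 -0.0918  0.225 ] F [ 3.1  0.3 -6.9] M [-0.13 -0.68 -0.02] w 0.0158 jawang 93.6 fing [ 0.029 -0.002 -1.   ] q [-0.15  0.32  0.29  1.85 -0.11  0.96  1.83]
```

>>> {"api": "jog_arm", "payload": {"motion": [{"xyz": [0, 0, 0.002], "roll": 0}]}}

```text
t: 11.68
ee_pos: [0.534, -0.0918, 0.226]
tool_rot: [0.524, -0.478, -0.508, -0.49]
ft_force: [11.5, -2.1, -28.5]
gripper_width: 0.0154
```

>>> {"api": "jog_arm", "payload": {"motion": [{"xyz": [0, 0, 0.002], "roll": 0}]}}

```text
t: 11.8
ee_pos: [0.534, -0.0919, 0.2261]
tool_rot: [0.524, -0.478, -0.507, -0.49]
ft_force: [13.8, -2.5, -29.7]
gripper_width: 0.0154
```

>>> {"api": "jog_arm", "payload": {"motion": [{"xyz": [0, 0, 0.002], "roll": 0}]}}

```text
t: 11.92
ee_pos: [0.534, -0.0919, 0.226]
tool_rot: [0.524, -0.478, -0.508, -0.489]
ft_force: [11.7, -1.7, -23.7]
gripper_width: 0.0159
```

Rigid stop at 0.226, which is 90 mm of travel with force above 25 N. I'll release gently and withdraw upward.

>>> {"api": "jog_arm", "payload": {"motion": [{"xyz": [0, 0, 0], "roll": 0}, {"xyz": [0, 0, 0], "roll": 0}, {"xyz": [0, 0, 0], "roll": 0}, {"xyz": [0, 0, 0], "roll": 0}], "claw": 0.4}}

```text
t: 12.42
ee_pos: [0.5338, -0.0918, 0.2274]
tool_rot: [0.523, -0.478, -0.508, -0.49]
ft_force: [-0.3, -0.3, 0.3]
gripper_width: 0.0353
```

```bash
python3 -c "
from h import *
st()
from rig import *
w=snapshot('wrist')
cv2.imwrite('pics/w10.png',w['frame'][:,:,::-1])"
```

```text
t 12.43 tcp [ 0.5338 -0.0918  0.2274] F [-0.3 -0.3  0.3] M [ 0.01 -0.03  0.01] w 0.0353 jawang 93.6 fing [ 0.027 -0.003 -1.   ] q [-0.15  0.32  0.29  1.85 -0.11  0.97  1.82]
```

View pics/w10.png

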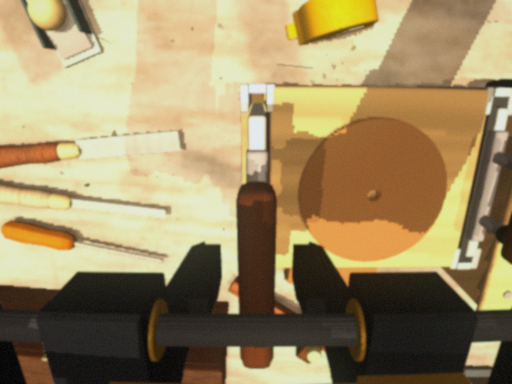

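The wrist view shows the raised bar (column 257) free between the open pads (columns 220 and 293), with the disc stack undisturbed. Withdrawing straight up.

>>> {"api": "jog_arm", "payload": {"motion": [{"xyz": [0, 0, 0.02], "roll": 0}, {"xyz": [0, 0, 0.04], "roll": 0}, {"xyz": [0, 0, 0.04], "roll": 0}, {"xyz": [0, -0.05, 0], "roll": 0}, {"xyz": [0, -0.06, 0], "roll": 0}]}}

```text
t: 13.1
ee_pos: [0.5345, -0.1985, 0.3317]
tool_rot: [0.526, -0.474, -0.511, -0.488]
ft_force: [0.6, -0.9, -0.1]
gripper_width: 0.0352
```

>>> {"api": "jog_arm", "payload": {"motion": [{"xyz": [-0.02, -0.06, 0], "roll": 0}, {"xyz": [-0.02, -0.06, 0], "roll": 0}, {"xyz": [-0.02, -0.06, 0], "roll": 0}, {"xyz": [0, 0, 0], "roll": 0}]}}

```text
t: 13.6
ee_pos: [0.4717, -0.3841, 0.3329]
tool_rot: [0.526, -0.477, -0.508, -0.488]
ft_force: [0.8, 0.0, -0.5]
gripper_width: 0.0353
```

```bash
python3 -c "
from h import *
from rig import *
st()
D={}
for n in('scene','top'):
  D[n]=snapshot(n);cv2.imwrite(f'pics/{n}11.png',D[n]['frame'][:,:,::-1])
a=cv2.imread('pics/scene11.png')[130:310,190:350];b=cv2.imread('pics/top11.png')[150:260,240:370]
cv2.imwrite('pics/f.png',np.hstack([cv2.resize(a,(480,540)),cv2.resize(b,(320,540))]))
s,t=D['scene'],D['top']
try:
  A=bars(s,(244,178,285,210));B=bars(t,(250,180,270,235));print([np.round(x,1) for x in A],[np.round(x,1) for x in B])
  print(np.round([tri([ray(s,A[i]),ray(t,B[i])]) for i in range(3)],4))
except Exception as e: print(e)
"
```

```text
t 13.60 tcp [ 0.4717 -0.3841  0.3329] F [ 0.8  0.  -0.5] M [ 0.08  0.03 -0.05] w 0.0353 jawang 93.9 fing [ 0.03  -0.005 -1.   ] q [ 0.28  0.36  0.46  1.54 -0.18  1.25  2.41]
max() iterable argument is empty
```

View pics/f.png

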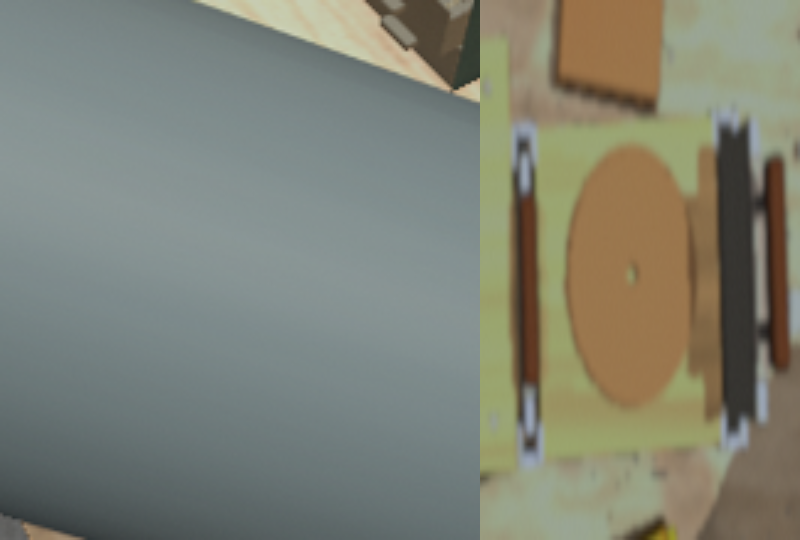

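View pics/top11.png

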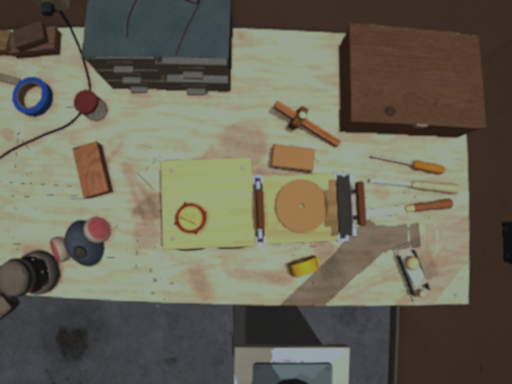

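The top view shows the discs, tin, tape measure and sanding block all in place, the outer gate up and the inner gate low. The arm blocks the scene camera, so I'll measure the inner bar and bystander shifts in the top view first.

```bash
python3 -c "
from h import *
a=cv2.imread('pics/top0.png');b=cv2.imread('pics/top11.png')
for im in(a,b):
  r=bars({'frame':im[:,:,::-1]},(250,180,270,235));print([np.round(x,2) for x in r])
for n,(x0,y0,x1,y1) in dict(disc=(272,176,330,237),tin=(170,198,212,240),tape=(286,253,322,280),block=(268,142,318,174)).items():
  t=a[y0:y1,x0:x1]; m=cv2.matchTemplate(b[y0-6:y1+6,x0-6:x1+6],t,cv2.TM_CCOEFF_NORMED);print(n,np.array(cv2.minMaxLoc(m)[3])-6,cv2.minMaxLoc(m)[1])
"
```

```text
[array([260.08, 208.41]), array([261.1 , 227.38], dtype=float32), array([259.05, 189.44], dtype=float32), np.float64(37.99), np.float64(6.34)]
[array([259.75, 208.64]), array([260.49, 227.34], dtype=float32), array([259.  , 189.95], dtype=float32), np.float64(37.42), np.float64(6.13)]
disc [0 0] 0.7957483530044556
tin [0 0] 0.9994747638702393
tape [0 0] 0.9074327349662781
block [0 0] 0.9993444085121155
```

>>> {"api": "jog_arm", "payload": {"motion": [{"xyz": [0.03, 0.05, 0.03], "roll": 0}, {"xyz": [0.03, 0.05, 0.02], "roll": 0}, {"xyz": [0.03, 0.05, 0], "roll": 0}, {"xyz": [0.02, 0.05, 0], "roll": 0}, {"xyz": [0, 0.04, 0], "roll": 0}]}}

```text
t: 14.32
ee_pos: [0.5879, -0.1247, 0.383]
tool_rot: [0.528, -0.47, -0.513, -0.487]
ft_force: [0.4, 0.1, -1.2]
gripper_width: 0.0352
```

```bash
python3 -c "
from h import *
from rig import *
st()
s=snapshot('scene');cv2.imwrite('pics/scene12.png',s['frame'][:,:,::-1])
"
```

```text
t 14.32 tcp [ 0.5879 -0.1247  0.383 ] F [ 0.4  0.1 -1.2] M [-0.03  0.   -0.  ] w 0.0352 jawang 94.9 fing [ 0.032  0.003 -0.999] q [-0.12  0.31  0.35  1.48 -0.12  1.34  1.89]
```

View pics/scene12.png

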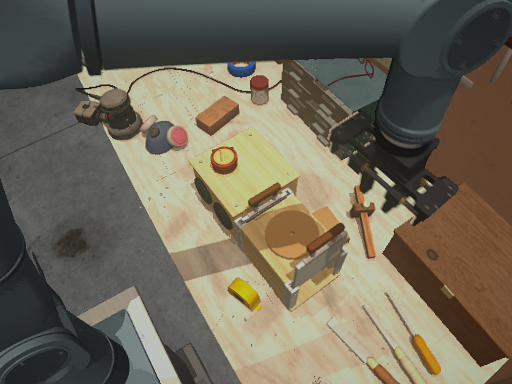

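```bash
python3 -c "
from h import *
from rig import *
s=snapshot('scene');t=snapshot('top')
A=bars(s,(244,178,285,212));print([np.round(x,1) for x in A])
B=[np.array([259.75,208.64]),np.array([260.49,227.34]),np.array([259.,189.95])]
print(np.round([tri([ray(s,A[i]),ray(t,B[i])]) for i in range(3)],4))
"
```

```text
[array([262., 197.]), array([243.7, 208.4], dtype=float32), array([280.3, 185.6], dtype=float32), np.float64(10.6), np.float64(43.2)]
[[0.5174 0.1098 0.1735]
 [0.4706 0.1086 0.1651]
 [0.5639 0.1105 0.1834]]
```

The inner bar's clean end is now about 12 mm lower than at the start, at the same level the shut outer bar had. Together with the hard stop felt under 12.5 N, the inner gate is shut. Handing in.

```bash
python3 -c "
from rig import *
print(job_done())"
```

```text
the job is handed in; nothing more can be done
None
```

I pressed the inner gate shut, then raised the outer gate fully and left it up. The job was handed in at about 14.5 s with the arm clear of everything; no verdict was reported.

- **Inner gate:** it was ajar by roughly 15 mm. It slid down at about 2–3 N, then the handle spring compressed fully against a rigid stop at 12.5 N. I held it there for about 0.4 s and backed off.
- **Outer gate:** I gripped the handle bar (15.6 mm between the pads) and raised it at about 8 N. It travelled 90 mm to the rigid upper stop, where the wrist force was about 30 N. I then released it and withdrew straight up; the last pictures show it still up.
- **Loose things:** in the top view the tin, sanding block, tape measure and discs all matched their starting places to the pixel. The match scores for the discs (0.80) and tape (0.91) were lower; I put this down to shadow and the raised gate nearby.

Checks that disagreed:
- **Fingertips:** contact came with the reported TCP about 30 mm lower than expected. I set the press and grasp heights by force and the wrist camera instead.
- **Final picture of the inner bar:** the colour mask was partly spoiled. Only one end was usable, about 12 mm lower than at the start and roughly level with a shut gate. That the inner gate is shut therefore rests mainly on the force felt.

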